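Pack the pellet canister and snap its lid shut

ROBOT

A 6-joint arm with a two-finger parallel gripper is mounted at the origin on the work surface. World frame = base frame: x ahead of the robot, y to its left, z up, the work surface at z = 0. Lengths are in m, angles in rad, forces in N, time in s.
With the tool pointing down it reaches from about 0.425 to 0.95 m from the base axis. Payload 3.5 kg.
Tool frame: the origin (TCP) lies midway between the tips of the shut fingers; the grasp point (between the pads) lies 19 mm behind it; z points along the fingers, y is the line along which they close (so a half turn about z gives the same grasp; the last joint's range is limited). The gripper opens to 85 mm and grips with 20 to 120 N. Pads are 22 mm wide; open, the fingers measure 114 mm over their backs; the gripper's body (76 mm by 85 mm) begins 54 mm behind the grasp point. The pads swing forward as they close: fully open they stand 13 mm farther back than shut.
Start: joints at [-1.316, 0.286, 1.577, -0, 1.279, -0.15], TCP at [0.266, -0.62, 0.231] pointing down, gripper open.
Joint ranges: [-2.77, 2.77], [-0.9, 2.22], [0.21, 2.48], [-1.53, 4.67], [0.24, 2.81], [-2.84, 2.84]. Speed limits (rad/s): [2.79, 2.79, 3.14, 3.14, 3.14, 3.14].

INTERFACE

Orientations are given as a unit quaternion [x, y, z, w].
In Python, from plant import * gives the robot as it stands.
- The arm moves only by the tool move_arm, never from a script. Its argument "moves" is a list of rows, each a list of 3 entries, a list of its own where there are three numbers: the opening, from 0 (shut) to 1 (fully open), then the shift along the tool's x, y, z in m, then the turn, a rotation vector about the tool's x, y, z in rad. A call has exactly 10 rows; each row shifts and turns the commanded pose from where the row before left it, along the tool's axes as they then stand; what a row does not reach is not made up. A row lasts 1/12 s, in which the tool goes at most 41.7 mm and 7.16 degrees, less where a joint would pass 70% of its speed; a pose out of reach is approached as far as the arm can. A call is refused whole if a number of a shift passes 0.0417 or a number of a turn 0.125, either way. A call with a gripper value outside its range is refused whole. The fingers move at their own pace and stop on an object; "grip_force" is the grip in N (left out, the last holds). Time passes only in rows, so rows that do not move let the fingers close, or fill a call up. It gives the time, the measured TCP pose, the force, the opening and the grip force at its end, in the units of the state.
- get_state(): the state, without advancing time (a new reading comes with each control period).
- read_camera(name): name is "side" or "top"; returns the picture (400x640x3 uint8, red, green, blue); there is no depth.
- camera_params(name): a dict with "fx", "fy", "cx", "cy" (pixels), "rvec" (rotation vector, rad) and "tvec" (3), from world to camera coordinates, as OpenCV has them. Camera axes: x right, y down, z forward; pixel columns grow to the right and rows downward; lengths in m; the calibration is good to about 2 mm. A picture is of the moment at which its call begins. camera_params takes no time and is no camera call.
- sign_off(): hands the job in; it is judged then, once.
The state is a dict: "time": time; "qpos": joint angles; "dq": joint speeds; "joint_efforts": joint torques, N m; "eef_pos": TCP position; "tcp_rot": TCP orientation; "contact_force": force on the tool from outside, world axes, zero at the start; "wrist_torque": the same for the moment, N m; "opening": opening from 0.0 (shut) to 1.0 (fully open); "finger_force": force on a finger pad.
Only numpy, scipy, OpenCV 4.12 (cv2) and the standard library are available. Lean on these libraries where they do the work, as an engineer would, in place of code of your own. Each camera call takes 0.05 s, during which the arm holds its last target. There are 200 camera calls.

TASK

Press the thumb latch on the front of the grey pellet canister so that its sprung lid pops open. With the wooden tamper, push the stack of coir pellets down the canister's tube until it bottoms out, stand the tamper upright in its terracotta saucer again, and press the lid down until it snaps shut and stays shut. Leave the other things on the bench where they are.

Things in the scene. Friction and masses are not known exactly. Their poses are not given: they have to be found in the camera images.
- canister: Fixed canister: an upright grey round tube, 72 mm outside and 56 mm inside diameter, rim 110 mm above the bench, on a 150 x 110 mm aluminium plate 8 mm thick. Origin on the tube's axis at bench level, z up. The latch is on its -x side (front), the lid's hinge on its +x side (back), its y axis is parallel to both pivots. The front is turned within 30 degrees of the robot's -x direction.
- canister_mouth (a point): Centre of the tube's mouth, level with the rim, 110 mm above the bench.
- latch_pad (a point): Centre of the top face of the latch's black ribbed thumb pad, 85 mm in front of the tube's axis, 91 mm above the bench at rest. Pad 42 mm (front to back) x 36 mm. The latch's upright, 36 mm higher, stands from 29 mm behind this point; its nose hooks over the lid's lip. Pressed straight down, the pad frees the lid after 6 to 7 mm (3.5 N), ends after 10 to 11 mm (5 N) and springs back when let go.
- latch (a joint): Angle of the thumb latch: 0 at rest, grows to 0.27 rad when pressed right down. The catch clears the lid at about 0.15 to 0.18.
- lid (a joint): Angle of the lid: 0 fully down, up to 0.02 when latched; a spring opens it to its stop at 1.75 rad, leaning slightly back beyond upright. To shut it, push its outer (top) face from behind, forwards and down round the hinge (1 to 3 N), then press it fully down: the catch snaps over the lip at about 9 N pressed 60 mm from the hinge (14 N over the disc's middle), then the rim stops it.
- lid_hinge (a point): Centre of the lid's hinge line, 40 mm behind the tube's axis, 112 mm above the bench. The lid is a black disc, 72 mm diameter, 8 mm thick, its centre 40 mm from the hinge line and, when shut, its top face 6.5 mm above the hinge line (118.5 mm above the bench).
- lid_edge (a point): Middle of the outer edge of the lid's 24 mm wide lip, 89.5 mm from the hinge line (the end that the latch catches): in front when shut, high up at the back when open. Its axes turn with the lid: x from the lip to the hinge, z out of its top face.
- pellets (a joint): How far the stack of three brown coir discs (53 mm diameter, 39 mm high together) has been pushed down the tube: starts at 0 to 0.015 m, bottomed at 0.045 m. The top of the stack is 92 mm minus this above the bench, so 47 mm above the bench when bottomed. It drags with about 5 N and stays where it is left; at the bottom the resistance rises sharply.
- tamper_mid (a point): Centre, half-way up, of the wooden tamper, 154 mm tall, z along it, upwards when it stands: a round foot 44 mm diameter and 16 mm high, over it a straight round handle 24 mm diameter to the top. About 0.22 kg. This point is 77 mm above its underside. It starts upright in the saucer.
- tamper_foot (a point): Centre of the underside of the tamper's foot.
- saucer: Fixed round terracotta saucer, 120 mm across, its rim 14 mm high, its flat floor 100 mm across and 6 mm above the bench. Origin at its centre at bench level.
- pot: Bystander: small planted terracotta pot, 60 mm diameter, 55 mm high, loose. Origin at its centre at bench level.
- trowel: Bystander: hand trowel lying flat, 230 mm long, 50 mm wide, 24 mm high, loose. Origin about mid-length.
- sprayer: Bystander: white spray bottle, 72 mm diameter, 177 mm high, loose. Origin at the centre of its underside.
- pot_stack: Bystander: stack of black plastic pots, 92 mm diameter, 121 mm high, loose. Origin at the centre of its underside.
- label_box: Bystander: wooden box of plant labels, 140 x 90 mm, 100 mm high with the labels, loose. Origin at the centre of its underside.
- pellet_jar: Bystander: closed jar, 90 mm diameter, 120 mm high, loose. Origin at the centre of its underside.

How it is judged:
On the way, in this order (a step that is already met when the one before it is completed fails the run):
1. the lid has popped open (value of joint lid above 1.5 rad), for 0.1 s.
2. the pellets are bottomed in the tube, with the tamper's foot down on them (value of joint pellets above 0.042 m and z of tamper_foot in the frame of canister below 0.053 m and horizontal distance between tamper_foot and canister_mouth below 0.02 m), for 0.1 s.
At the end, for the whole second after the job is handed in: The lid is shut and held by the latch (lid angle under 0.05 rad, latch sprung back to under 0.06 rad), the pellets are within 3 mm of the bottom, and the tamper stands upright (within 0.08 rad) on the saucer's floor, its foot within 35 mm of the saucer's centre (value of joint lid below 0.05 rad and value of joint latch below 0.06 rad and value of joint pellets above 0.042 m and horizontal distance between tamper_foot and saucer below 0.035 m and angle between tamper_mid's own z axis and vertical below 0.08 rad and height (world z) of tamper_foot below 0.01 m); the robot touches nothing.
It fails at once if a bystander is shifted by more than 30 mm (distance of any of pot, trowel, sprayer, pot_stack, label_box, pellet_jar from where it was at the start of the episode above 0.03 m).
It also fails if it takes over 72 s, if anything falls off the work surface, if the arm or the gripper's body presses on something with over 40 N, if the wrist force passes 120 N, or if a joint passes its speed limit or range.

## Working session

There is one attempt and no reset: what is moved stays moved. The work goes in short steps, Python scripts to look and compute and a tool call to move; the robot and the scene stay as the last step left them, time stands still between calls to the robot, and variables do not carry over. Pictures are saved under pics/ and viewed, at most 10 in all, crops included, and the job is handed in when it is done.

Besides the shell and the picture viewer there is one more tool, called as name(argument=value, ...), one argument or row to a line, values as JSON. move_arm: Moves the arm, as the interface text tells. Its arguments: {"type":"object","properties":{"moves":{"type":"array"},"grip_force":{"type":"number"}},"required":["moves"]}

```bash
mkdir -p pics; ls; cat > h.py <<'E'
from plant import *
import numpy as np, cv2
from scipy.spatial.transform import Rotation as R
def cam(n):
    p=camera_params(n);K=np.array([[p['fx'],0,p['cx']],[0,p['fy'],p['cy']],[0,0,1.]])
    M=cv2.Rodrigues(np.array(p['rvec'],float))[0];return K,M,np.array(p['tvec'],float).ravel()
def ray(n,u,v):
    K,M,t=cam(n);d=M.T@np.linalg.solve(K,[u,v,1.]);return -M.T@t,d/np.linalg.norm(d)
def onz(n,u,v,z):
    c,d=ray(n,u,v);return c+d*(z-c[2])/d[2]
def proj(n,X):
    K,M,t=cam(n);q=K@(M@np.array(X,float)+t);return q[:2]/q[2]
def tri(a,ua,b,ub):
    c1,d1=ray(a,*ua);c2,d2=ray(b,*ub)
    s=np.linalg.lstsq(np.c_[d1,-d2],c2-c1,rcond=None)[0];p,q=c1+s[0]*d1,c2+s[1]*d2
    return (p+q)/2,np.linalg.norm(p-q)
E
python3 - <<'E'
from h import *
for n in('side','top'):
    im=read_camera(n);cv2.imwrite(f'pics/{n}0.png',im[:,:,::-1])
    K,M,t=cam(n);print(n,-M.T@t,M[2],K[0,0])
s=get_state();print(s)
E
```

```text
pics
side [0.23122798 0.78447752 0.72017217] [ 0.27816463 -0.74629794 -0.60470144] 386.5773651510273
top [3.16084608e-01 7.91772187e-04 1.39679120e+00] [ 0.15795765 -0.01071543 -0.98738775] 461.5319193409952
{'time': 0.1, 'qpos': array([-1.31598433e+00,  2.87098427e-01,  1.57802014e+00,  1.64815685e-06,
        1.27858901e+00, -1.49975898e-01]), 'dq': array([ 9.43873818e-04, -1.32748777e-03, -3.51869000e-03, -1.52060579e-04,
       -3.93760533e-04,  5.68569372e-05]), 'joint_efforts': array([ 1.97887326e-03, -4.07292581e+01, -2.93698955e+01, -6.97042697e-05,
        3.39396858e-03, -1.08014598e-05]), 'eef_pos': array([ 0.26572421, -0.6198588 ,  0.23007692]), 'tcp_rot': array([ 9.79587666e-01,  2.01014642e-01, -5.46170719e-05, -1.05605410e-03]), 'contact_force': array([ 0.06981929,  0.01871005, -0.61524357]), 'wrist_torque': array([-0.02648377, -0.01935795, -0.0388091 ]), 'finger_force': 0.0, 'opening': 1.0020408614071967}
```

View pics/side0.png

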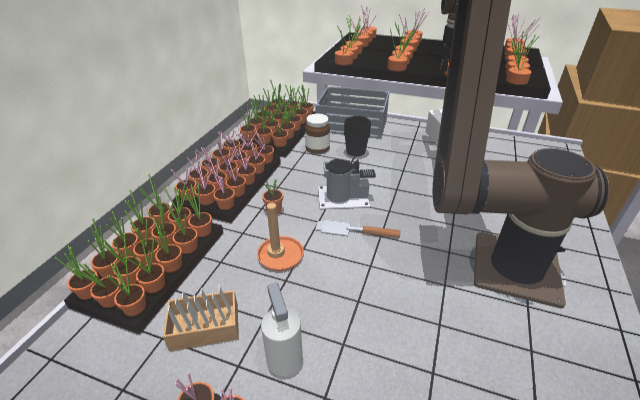

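View pics/top0.png

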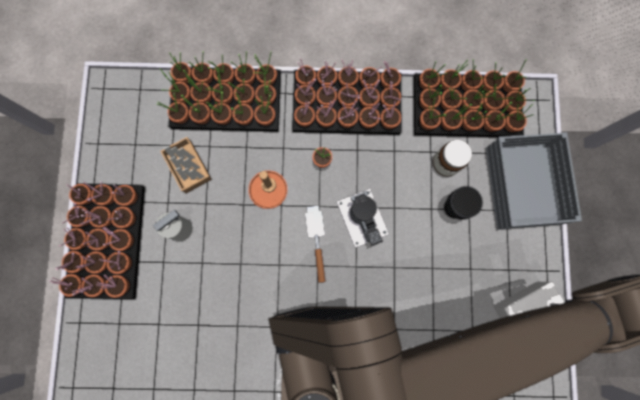

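The side view shows the saucer and tamper at (278,250) and the canister at (345,180). The top view shows the saucer at (268,189), the tamper top at (266,177), and the canister lid at (363,208) with its latch at (373,236). I'll measure these and zoom in on the canister.

```bash
python3 - <<'E'
from h import *
t=cv2.imread('pics/top0.png');s=cv2.imread('pics/side0.png')
a=cv2.resize(t[170:260,320:420],(800,720)[0:2] and (600,540),interpolation=cv2.INTER_CUBIC)
b=cv2.resize(s[145:225,300:400],None,fx=3,fy=3,interpolation=cv2.INTER_CUBIC)
cv2.imwrite('pics/c0.png',cv2.resize(a,(400,360)))
hsv=cv2.cvtColor(t,cv2.COLOR_BGR2HSV)
# saucer in top
m=cv2.inRange(hsv,(3,110,120),(18,255,255));m[:, :240]=0;m[:,300:]=0;m[:160]=0;m[220:]=0
c=max(cv2.findContours(m,0,1)[0],key=cv2.contourArea);e=cv2.fitEllipse(cv2.convexHull(c));print('saucer',e,onz('top',*e[0],.014))
hs=cv2.cvtColor(s,cv2.COLOR_BGR2HSV);m=cv2.inRange(hs,(3,130,120),(18,255,255));m[:,:250]=0;m[:,310:]=0;m[:232]=0;m[280:]=0
c=max(cv2.findContours(m,0,1)[0],key=cv2.contourArea);e=cv2.fitEllipse(cv2.convexHull(c));print('saucer side',e,onz('side',*e[0],.010))
# plate: white
m=cv2.inRange(hsv,(0,0,205),(180,40,255));m[:,:332]=0;m[:,395:]=0;m[:180]=0;m[255:]=0
c=np.vstack([k for k in cv2.findContours(m,0,1)[0] if cv2.contourArea(k)>5]);r=cv2.minAreaRect(c);bx=cv2.boxPoints(r)
P=np.array([onz('top',*p,.008)for p in bx]);print('plate',bx.round(1).tolist(),P[:,:2].round(4).tolist(),np.linalg.norm(np.diff(P,axis=0),axis=1),P.mean(0))
# tamper handle/top pixels printed in both
for n,px,z in(('top',(265,175),.16),('side',(272,206),.16)):print(n,onz(n,*px,z))
v=np.hstack([cv2.resize(a,(400,360)),cv2.resize(b,(400,360))]);
w=np.hstack([cv2.resize(t[160:215,240:300],(400,240),interpolation=2)*1,cv2.resize(s[195:275,250:310],(400,240),interpolation=2)])
cv2.imwrite('pics/c0.png',np.vstack([v,w]))
E
```

```text
saucer ((267.5436706542969, 189.39552307128906), (36.53887939453125, 37.57815170288086), 49.40811538696289) [0.56462908 0.15793088 0.014     ]
saucer side ((279.7370300292969, 252.68150329589844), (32.18877029418945, 45.70304489135742), 83.8310546875) [0.56682117 0.15769415 0.01      ]
plate [[337.0, 201.39999389648438], [369.70001220703125, 188.3000030517578], [387.70001220703125, 233.3000030517578], [355.0, 246.39999389648438]] [[0.5338, -0.054], [0.5769, -0.1537], [0.4402, -0.209], [0.3985, -0.1106]] [0.10858565 0.14752005 0.10696534] [ 0.48735357 -0.13183485  0.008     ]
top [0.57815456 0.14994286 0.16      ]
side [0.57597086 0.15739808 0.16      ]
```

View pics/c0.png

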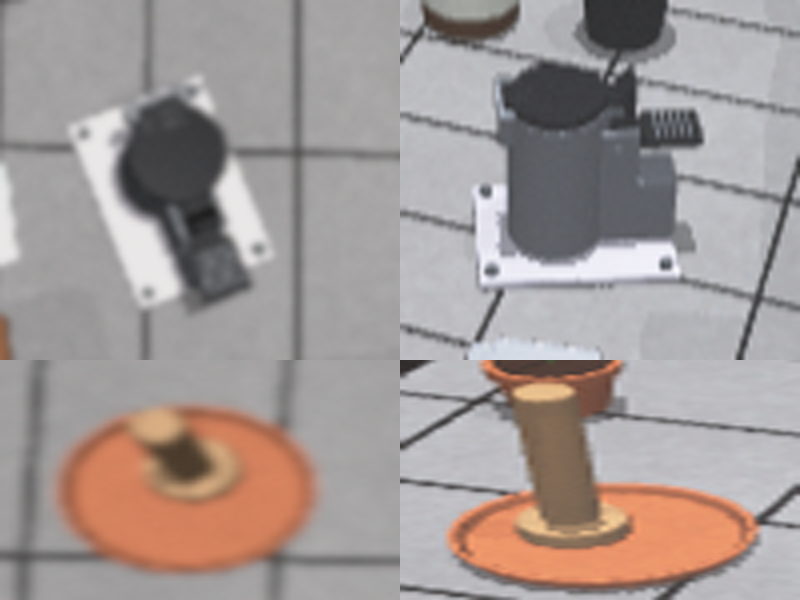

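Crop, top view: tamper top at (263.7,174.9), foot at (269.2,184.7), lid centre at (363.7,209), pad at (374.5,238.8). Crop, side view: tamper top at (271.8,206), pad at (367.5,173.2), lid centre at about (339.5,166).

```bash
python3 - <<'E'
from h import *
print('tamper top',onz('top',263.7,174.9,.16),onz('side',271.8,206,.16),'foot',onz('top',269.2,184.7,.022),onz('side',276.3,249.2,.022))
L=onz('top',363.7,209,.1185);P=onz('top',374.5,238.8,.091);print('lid',L,onz('side',339.5,166.2,.1185),'pad',P,onz('side',367.5,173.2,.091),np.linalg.norm((L-P)[:2]),np.degrees(np.arctan2(*(L-P)[1::-1])))
print('pad tri',tri('top',(374.5,238.8),'side',(367.5,173.2)))
print(np.degrees(np.arctan2(.0987,.0431)),'plate yaw',np.degrees(np.arctan2(.0555,.1362)))
for n,u,v,z in (('pot',322,158,.03),('trowel tip',315,208,.02),('trowel end',322,280,.02),('potstack',465,201,.121),('jar',457,152,.12),('spray',168,222,.15)):print(n,onz('top',u,v,z))
E
```

```text
tamper top [0.57834269 0.1534991  0.16      ] [0.57641175 0.15755422 0.16      ] foot [0.57775197 0.15262032 0.022     ] [0.574519   0.15994764 0.022     ]
lid [ 0.49686079 -0.12492539  0.1185    ] [ 0.49718936 -0.12177245  0.1185    ] pad [ 0.41631804 -0.15900066  0.091     ] [ 0.42057884 -0.15406336  0.091     ] 0.08745432422881036 22.931792813256173
pad tri (array([ 0.41903368, -0.15900422,  0.08781828]), np.float64(0.004994727652168811))
66.4102227273721 plate yaw 22.170354482225157
pot [ 0.66292583 -0.00521224  0.03      ]
trowel tip [0.51023431 0.0122376  0.02      ]
trowel end [ 0.29711414 -0.01378532  0.02      ]
potstack [ 0.52618946 -0.40951705  0.121     ]
jar [ 0.66781802 -0.39052942  0.12      ]
spray [0.44398563 0.40714005 0.15      ]
```

Canister axis is about (0.497,-0.1235) with yaw 22.6°, and the pad is at about (0.4185,-0.156). The plate, lid and pad measurements agree. The tamper is at about (0.577,0.156). Tool x is already along the canister's x, so I'll approach the front of the pad with the fingers shut.

move_arm(
  moves=[
    [0, [0.0155, -0.018, 0], [0, 0, 0]],
    [0, [0.0155, -0.018, 0], [0, 0, 0]],
    [0, [0.0155, -0.018, 0], [0, 0, 0]],
    [0, [0.0155, -0.018, 0], [0, 0, 0]],
    [0, [0.0155, -0.018, 0], [0, 0, 0]],
    [0, [0.0155, -0.018, 0], [0, 0, 0]],
    [0, [0.0155, -0.018, 0], [0, 0, 0]],
    [0, [0.0155, -0.018, 0], [0, 0, 0]],
    [0, [0.0155, -0.018, 0], [0, 0, 0]],
    [0, [0.0155, -0.018, 0], [0, 0, 0]],
  ],
)

```text
time: 0.93
eef_pos: [0.3375, -0.3925, 0.2308]
tcp_rot: [0.98, 0.201, -0.0, -0.0]
contact_force: [0.0, -0.3, -0.2]
opening: 0.003
finger_force: 0.0
```

move_arm(
  moves=[
    [0, [0.0155, -0.0185, 0.005], [0, 0, 0]],
    [0, [0.0155, -0.0185, 0.01], [0, 0, 0]],
    [0, [0.0155, -0.0185, 0.01], [0, 0, 0]],
    [0, [0.0155, -0.0185, 0.01], [0, 0, 0]],
    [0, [0.0155, -0.0185, 0.01], [0, 0, 0]],
    [0, [0.0155, -0.0185, 0.01], [0, 0, 0]],
    [0, [0.0155, -0.0185, 0.015], [0, 0, 0]],
    [0, [0.0155, -0.0185, 0.015], [0, 0, 0]],
    [0, [0.0155, -0.0185, 0.015], [0, 0, 0]],
    [0, [0.0155, -0.0185, 0.015], [0, 0, 0]],
  ],
)

```text
time: 1.77
eef_pos: [0.4069, -0.1615, 0.1154]
tcp_rot: [0.98, 0.201, -0.0, -0.0]
contact_force: [0.1, -0.1, 0.3]
opening: 0.002
finger_force: 0.0
```

move_arm(
  moves=[
    [0, [0, 0, 0.008], [0, 0, 0]],
    [0, [0, 0, 0.008], [0, 0, 0]],
    [0, [0, 0, 0.006], [0, 0, 0]],
    [0, [0, 0, 0.005], [0, 0, 0]],
    [0, [0, 0, 0.004], [0, 0, 0]],
    [0, [0, 0, 0.003], [0, 0, 0]],
    [0, [0, 0, 0.002], [0, 0, 0]],
    [0, [0, 0, 0], [0, 0, 0]],
    [0, [0, 0, 0], [0, 0, 0]],
    [0, [0, 0, 0], [0, 0, 0]],
  ],
)

```text
time: 2.6
eef_pos: [0.407, -0.1634, 0.0807]
tcp_rot: [0.98, 0.201, -0.0, 0.001]
contact_force: [-3.8, -1.6, 2.9]
opening: 0.002
finger_force: 1.8
```

```bash
python3 - <<'E'
from h import *
s=read_camera('side')[:,:,::-1];t=read_camera('top')[:,:,::-1]
cv2.imwrite('pics/p1.png',np.hstack([cv2.resize(s[90:230,270:410],(400,400),interpolation=2),cv2.resize(t[150:290,290:430],(400,400),interpolation=2)]))
print(get_state()['contact_force'],get_state()['eef_pos'])
E
```

```text
[-3.19229313 -2.30491594  2.51319083] [ 0.40712798 -0.16334257  0.08070117]
```

View pics/p1.png

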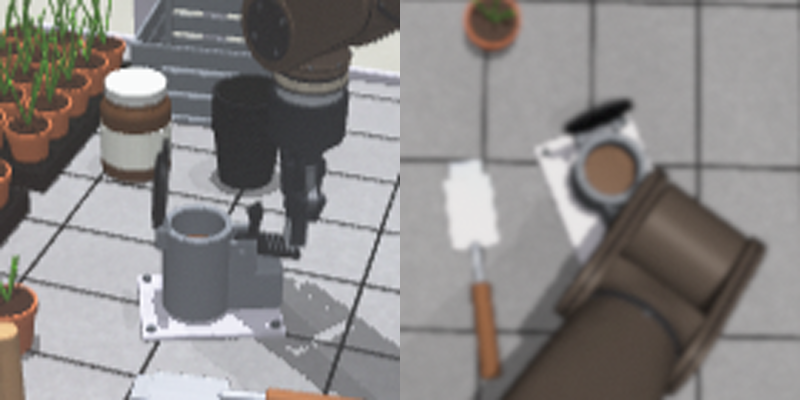

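The lid is open: it stands upright behind the mouth in the side view, and the mouth with its brown pellets sits at top pixel (363.5,209). Next I'll lift and go over the tamper.

move_arm(
  moves=[
    [0, [0, 0, -0.015], [0, 0, 0]],
    [0, [0, 0, -0.03], [0, 0, 0]],
    [0, [0, 0, -0.035], [0, 0, 0]],
    [0, [0, 0, -0.035], [0, 0, 0]],
    [0, [0, 0, -0.035], [0, 0, 0]],
    [1, [0.019, -0.0153, 0], [0, 0, 0]],
    [1, [0.019, -0.0153, 0], [0, 0, 0]],
    [1, [0.019, -0.0153, 0], [0, 0, 0]],
    [1, [0.019, -0.0153, 0], [0, 0, 0]],
    [1, [0.019, -0.0153, 0], [0, 0, 0]],
  ],
)

```text
time: 3.53
eef_pos: [0.4651, -0.0535, 0.2303]
tcp_rot: [0.98, 0.201, 0.001, -0.0]
contact_force: [-0.1, -0.2, 0.1]
opening: 0.707
finger_force: 0.0
```

move_arm(
  moves=[
    [1, [0.019, -0.0153, 0], [0, 0, 0]],
    [1, [0.019, -0.0153, 0], [0, 0, 0]],
    [1, [0.019, -0.0153, 0], [0, 0, 0]],
    [1, [0.019, -0.0153, 0], [0, 0, 0]],
    [1, [0.019, -0.0153, 0], [0, 0, 0]],
    [1, [0.019, -0.0153, 0], [0, 0, 0]],
    [1, [0.019, -0.0153, 0], [0, 0, 0]],
    [1, [0.019, -0.0153, 0], [0, 0, 0]],
    [1, [0.019, -0.0153, 0], [0, 0, 0]],
    [1, [0.009, -0.0076, 0], [0, 0, 0]],
  ],
)

```text
time: 4.37
eef_pos: [0.5733, 0.152, 0.2299]
tcp_rot: [0.979, 0.202, 0.001, -0.001]
contact_force: [0.2, -0.1, -0.0]
opening: 0.999
finger_force: 0.0
```

```bash
python3 - <<'E'
from h import *
t=read_camera('top')[:,:,::-1].copy();s=read_camera('side')[:,:,::-1].copy()
cv2.imwrite('pics/t2.png',t);cv2.imwrite('pics/s2.png',s)
def br(im,box):
    h=cv2.cvtColor(im,cv2.COLOR_BGR2HSV);m=cv2.inRange(h,(5,70,50),(20,200,220));k=np.zeros_like(m);x0,y0,x1,y1=box;k[y0:y1,x0:x1]=m[y0:y1,x0:x1]
    c=max(cv2.findContours(k,0,1)[0],key=cv2.contourArea);return cv2.fitEllipse(cv2.convexHull(c)),cv2.boundingRect(c)
e=br(t,(345,190,385,230));print(e,[onz('top',*e[0][0],z) for z in(.08,.09)])
st=get_state();print(st['eef_pos'],st['qpos'])
cv2.imwrite('pics/p2.png',np.hstack([cv2.resize(t[185:235,340:390],(400,400),interpolation=2),cv2.resize(s[180:280,230:330],(400,400),interpolation=2)]))
E
```

```text
(((363.2451171875, 208.71067810058594), (15.684009552001953, 17.055885314941406), 123.21261596679688), (355, 201, 17, 16)) [array([ 0.50311564, -0.12739097,  0.08      ]), array([ 0.50169529, -0.12641753,  0.09      ])]
[0.57277528 0.15092091 0.22984371] [8.61208271e-02 1.07262059e-01 1.78719965e+00 8.23549254e-04
 1.24718709e+00 1.24945462e+00]
```

View pics/p2.png

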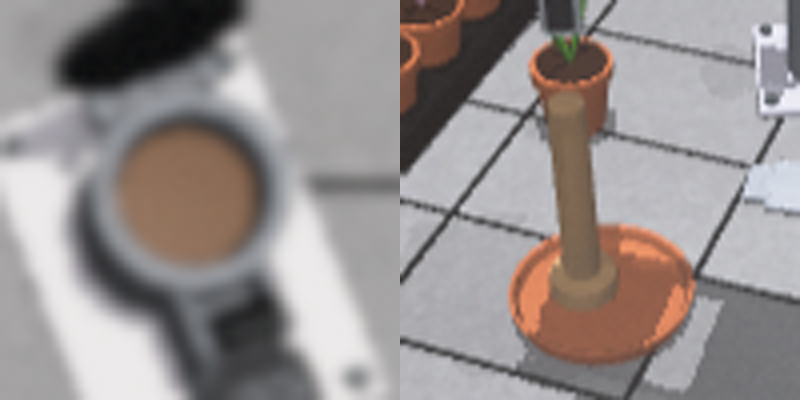

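The mouth ring's centre is at top pixel (364.0,209.1), and the tamper stands upright in the saucer. Descending to grasp.

move_arm(
  moves=[
    [1, [0.006, -0.003, 0.012], [0, 0, 0]],
    [1, [0, 0, 0.018], [0, 0, 0]],
    [1, [0, 0, 0.018], [0, 0, 0]],
    [1, [0, 0, 0.018], [0, 0, 0]],
    [1, [0, 0, 0.018], [0, 0, 0]],
    [1, [0, 0, 0.018], [0, 0, 0]],
    [1, [0, 0, 0.018], [0, 0, 0]],
    [1, [0, 0, 0], [0, 0, 0]],
    [0.3, [0, 0, 0], [0, 0, 0]],
    [0.2, [0, 0, 0], [0, 0, 0]],
  ],
  grip_force=80,
)

```text
time: 5.3
eef_pos: [0.5772, 0.1539, 0.111]
tcp_rot: [0.98, 0.201, 0.001, 0.0]
contact_force: [0.1, -0.5, 0.3]
opening: 0.752
finger_force: 0.0
```

move_arm(
  moves=[
    [0, [0, 0, 0], [0, 0, 0]],
    [0, [0, 0, 0], [0, 0, 0]],
    [0, [0, 0, 0], [0, 0, 0]],
    [0, [0, 0, 0], [0, 0, 0]],
    [0, [0, 0, 0], [0, 0, 0]],
    [0, [0, 0, 0], [0, 0, 0]],
    [0, [0, 0, 0], [0, 0, 0]],
    [0, [0, 0, 0], [0, 0, 0]],
    [0, [0, 0, 0], [0, 0, 0]],
    [0, [0, 0, 0], [0, 0, 0]],
  ],
)

```text
time: 6.13
eef_pos: [0.5779, 0.1544, 0.1118]
tcp_rot: [0.98, 0.201, 0.001, 0.0]
contact_force: [0.8, -1.3, 6.3]
opening: 0.259
finger_force: 78.4
```

move_arm(
  moves=[
    [0, [0, 0, -0.01], [0, 0, 0]],
    [0, [0, 0, -0.02], [0, 0, 0]],
    [0, [0, 0, -0.025], [0, 0, 0]],
    [0, [0, 0, -0.025], [0, 0, 0]],
    [0, [0, 0, -0.025], [0, 0, 0]],
    [0, [0, 0, -0.02], [0, 0, 0]],
    [0, [-0.015, 0.01, -0.01], [0, 0, 0]],
    [0, [-0.018, 0.0125, 0], [0, 0, 0]],
    [0, [-0.018, 0.0125, 0], [0, 0, 0]],
    [0, [-0.018, 0.0125, 0], [0, 0, 0]],
  ],
)

```text
time: 6.97
eef_pos: [0.5305, 0.0834, 0.2444]
tcp_rot: [0.98, 0.201, -0.001, -0.001]
contact_force: [0.8, -1.0, -1.8]
opening: 0.263
finger_force: 78.4
```

move_arm(
  moves=[
    [0, [-0.018, 0.0125, 0], [0, 0, 0]],
    [0, [-0.018, 0.0125, 0], [0, 0, 0]],
    [0, [-0.018, 0.0125, 0], [0, 0, 0]],
    [0, [-0.018, 0.0125, 0], [0, 0, 0]],
    [0, [-0.018, 0.0125, 0], [0, 0, 0]],
    [0, [-0.018, 0.0125, 0], [0, 0, 0]],
    [0, [-0.004, 0.0125, 0], [0, 0, 0]],
    [0, [0, 0.015, 0], [0, 0, 0]],
    [0, [0, 0.015, 0], [0, 0, 0]],
    [0, [0, 0.015, 0], [0, 0, 0]],
  ],
)

```text
time: 7.8
eef_pos: [0.4818, -0.0831, 0.2449]
tcp_rot: [0.98, 0.201, -0.0, -0.0]
contact_force: [0.2, 0.1, -0.9]
opening: 0.259
finger_force: 78.4
```

move_arm(
  moves=[
    [0, [0, 0.014, 0], [0, 0, 0]],
    [0, [-0.001, 0.014, 0], [0, 0, 0]],
    [0, [0, 0.01, 0], [0, 0, 0]],
    [0, [0, 0.004, 0], [0, 0, 0]],
    [0, [0, 0, 0.005], [0, 0, 0]],
    [0, [0, 0, 0.005], [0, 0, 0]],
    [0, [0, 0, 0], [0, 0, 0]],
    [0, [0, 0, 0], [0, 0, 0]],
    [0, [0, 0, 0], [0, 0, 0]],
    [0, [0, 0, 0], [0, 0, 0]],
  ],
)

```text
time: 8.63
eef_pos: [0.497, -0.1209, 0.2355]
tcp_rot: [0.98, 0.201, 0.0, 0.0]
contact_force: [0.7, 0.6, -1.5]
opening: 0.267
finger_force: 78.4
```

```bash
python3 - <<'E'
from h import *
t=read_camera('top')[:,:,::-1].copy();s=read_camera('side')[:,:,::-1].copy()
print(get_state()['eef_pos'],onz('top',364.0,209.1,.11))
p=get_state()['eef_pos'];zf=p[2]-.1058
print('foot pred',zf,proj('side',[p[0],p[1],zf+.008]),'mouth pred',proj('side',[.4975,-.1245,.11]))
cv2.imwrite('pics/p3.png',np.hstack([cv2.resize(s[115:195,300:380],(600,600),interpolation=2),cv2.resize(t[150:250,320:420],(200,200))][:1]))
E
```

```text
[ 0.49704922 -0.12105281  0.2356754 ] [ 0.49779911 -0.12661019  0.11      ]
foot pred 0.1298754010361982 [339.66118066 160.58726075] mouth pred [339.5970301  168.18073559]
```

View pics/p3.png

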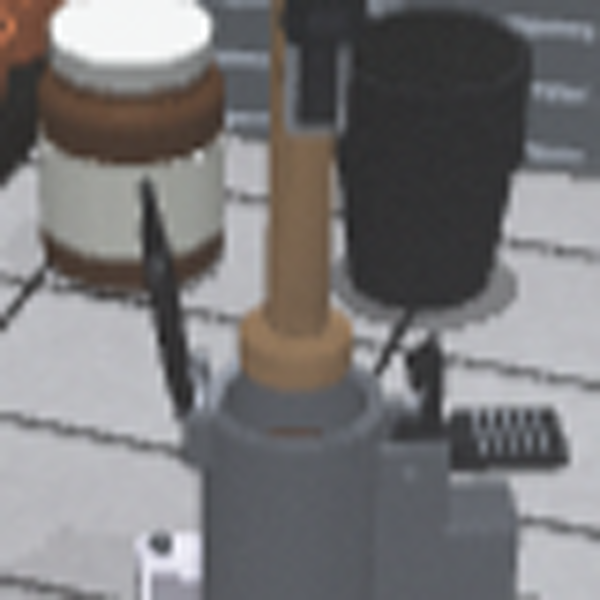

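In the side view the foot is centred at (339.5,162) and hangs just over the mouth, whose ring is at about (339,167). It needs about 5 mm along tool +y to centre. Then I'll lower it gently.

move_arm(
  moves=[
    [0, [0, 0.003, 0], [0, 0, 0]],
    [0, [0, 0.002, 0], [0, 0, 0]],
    [0, [0, 0, 0.005], [0, 0, 0]],
    [0, [0, 0, 0.005], [0, 0, 0]],
    [0, [0, 0, 0.005], [0, 0, 0]],
    [0, [0, 0, 0.005], [0, 0, 0]],
    [0, [0, 0, 0.005], [0, 0, 0]],
    [0, [0, 0, 0.005], [0, 0, 0]],
    [0, [0, 0, 0], [0, 0, 0]],
    [0, [0, 0, 0], [0, 0, 0]],
  ],
)

```text
time: 9.57
eef_pos: [0.4987, -0.1257, 0.2048]
tcp_rot: [0.98, 0.201, -0.0, -0.0]
contact_force: [0.2, 0.3, -1.8]
opening: 0.262
finger_force: 78.5
```

move_arm(
  moves=[
    [0, [0, 0, 0.005], [0, 0, 0]],
    [0, [0, 0, 0.005], [0, 0, 0]],
    [0, [0, 0, 0.005], [0, 0, 0]],
    [0, [0, 0, 0.005], [0, 0, 0]],
    [0, [0, 0, 0.005], [0, 0, 0]],
    [0, [0, 0, 0.005], [0, 0, 0]],
    [0, [0, 0, 0.005], [0, 0, 0]],
    [0, [0, 0, 0.005], [0, 0, 0]],
    [0, [0, 0, 0.005], [0, 0, 0]],
    [0, [0, 0, 0], [0, 0, 0]],
  ],
)

```text
time: 10.4
eef_pos: [0.4988, -0.1259, 0.1591]
tcp_rot: [0.98, 0.201, -0.0, 0.0]
contact_force: [-0.8, -0.2, -1.1]
opening: 0.267
finger_force: 78.6
```

move_arm(
  moves=[
    [0, [0, 0, 0.003], [0, 0, 0]],
    [0, [0, 0, 0.002], [0, 0, 0]],
    [0, [0, 0, 0.002], [0, 0, 0]],
    [0, [0, 0, 0.001], [0, 0, 0]],
    [0, [0, 0, 0], [0, 0, 0]],
    [0, [0, 0, 0], [0, 0, 0]],
    [0, [0, 0, 0], [0, 0, 0]],
    [0, [0, 0, 0], [0, 0, 0]],
    [0, [0, 0, 0], [0, 0, 0]],
    [0, [0, 0, 0], [0, 0, 0]],
  ],
)

```text
time: 11.23
eef_pos: [0.4991, -0.1259, 0.1527]
tcp_rot: [0.98, 0.201, 0.0, 0.0]
contact_force: [-2.2, 0.6, 4.6]
opening: 0.261
finger_force: 79.2
```

move_arm(
  moves=[
    [0, [0, 0, 0.001], [0, 0, 0]],
    [0, [0, 0, 0.001], [0, 0, 0]],
    [0, [0, 0, 0.001], [0, 0, 0]],
    [0, [0, 0, 0], [0, 0, 0]],
    [0, [0, 0, 0], [0, 0, 0]],
    [0, [0, 0, 0], [0, 0, 0]],
    [0, [0, 0, 0], [0, 0, 0]],
    [0, [0, 0, 0], [0, 0, 0]],
    [0, [0, 0, 0], [0, 0, 0]],
    [0, [0, 0, 0], [0, 0, 0]],
  ],
)

```text
time: 12.07
eef_pos: [0.4998, -0.1261, 0.1525]
tcp_rot: [0.98, 0.201, 0.001, 0.0]
contact_force: [-5.1, 2.5, 16.7]
opening: 0.263
finger_force: 80.4
```

The pellets have bottomed: 17 N with no further travel. Withdrawing and carrying the tamper back.

move_arm(
  moves=[
    [0, [0, 0, -0.005], [0, 0, 0]],
    [0, [0, 0, -0.01], [0, 0, 0]],
    [0, [0, 0, -0.012], [0, 0, 0]],
    [0, [0, 0, -0.015], [0, 0, 0]],
    [0, [0, 0, -0.015], [0, 0, 0]],
    [0, [0, 0, -0.015], [0, 0, 0]],
    [0, [0, 0, -0.015], [0, 0, 0]],
    [0, [0, 0, -0.012], [0, 0, 0]],
    [0, [0, -0.005, 0], [0, 0, 0]],
    [0, [0, -0.015, 0], [0, 0, 0]],
  ],
)

```text
time: 12.9
eef_pos: [0.4915, -0.1082, 0.2489]
tcp_rot: [0.98, 0.2, 0.001, 0.001]
contact_force: [0.2, 0.1, -1.6]
opening: 0.257
finger_force: 78.5
```

move_arm(
  moves=[
    [0, [0, -0.02, 0], [0, 0, 0]],
    [0, [0, -0.02, 0], [0, 0, 0]],
    [0, [0, -0.02, 0], [0, 0, 0]],
    [0, [0, -0.02, 0], [0, 0, 0]],
    [0, [0.0176, -0.013, 0], [0, 0, 0]],
    [0, [0.0176, -0.013, 0], [0, 0, 0]],
    [0, [0.0176, -0.013, 0], [0, 0, 0]],
    [0, [0.0176, -0.013, 0], [0, 0, 0]],
    [0, [0.0176, -0.013, 0], [0, 0, 0]],
    [0, [0.0176, -0.013, 0], [0, 0, 0]],
  ],
)

```text
time: 13.73
eef_pos: [0.5245, 0.0814, 0.2464]
tcp_rot: [0.98, 0.201, -0.002, -0.001]
contact_force: [0.7, -0.1, -2.2]
opening: 0.258
finger_force: 78.6
```

move_arm(
  moves=[
    [0, [0.0176, -0.013, 0], [0, 0, 0]],
    [0, [0.0176, -0.013, 0], [0, 0, 0]],
    [0, [0.0176, -0.013, 0], [0, 0, 0]],
    [0, [0.0176, -0.013, 0], [0, 0, 0]],
    [0, [0, 0, 0.01], [0, 0, 0]],
    [0, [0, 0, 0.02], [0, 0, 0]],
    [0, [0, 0, 0.02], [0, 0, 0]],
    [0, [0, 0, 0.02], [0, 0, 0]],
    [0, [0, 0, 0.02], [0, 0, 0]],
    [0, [0, 0, 0.01], [0, 0, 0]],
  ],
)

```text
time: 14.57
eef_pos: [0.5664, 0.1549, 0.1434]
tcp_rot: [0.98, 0.201, -0.004, -0.0]
contact_force: [-0.9, -0.3, -2.0]
opening: 0.263
finger_force: 78.7
```

Near the saucer's centre now. The underside will touch at TCP z of about 0.112, so I'll go down gently.

move_arm(
  moves=[
    [0, [0, 0, 0.01], [0, 0, 0]],
    [0, [0, 0, 0.008], [0, 0, 0]],
    [0, [0, 0, 0.005], [0, 0, 0]],
    [0, [0, 0, 0.004], [0, 0, 0]],
    [0, [0, 0, 0.002], [0, 0, 0]],
    [0, [0, 0, 0.0015], [0, 0, 0]],
    [0, [0, 0, 0], [0, 0, 0]],
    [0, [0, 0, 0], [0, 0, 0]],
    [0, [0, 0, 0], [0, 0, 0]],
    [0, [0, 0, 0], [0, 0, 0]],
  ],
)

```text
time: 15.4
eef_pos: [0.5704, 0.1549, 0.1183]
tcp_rot: [0.98, 0.201, 0.0, 0.0]
contact_force: [-0.1, -0.0, -2.6]
opening: 0.258
finger_force: 78.7
```

move_arm(
  moves=[
    [0, [0, 0, 0.002], [0, 0, 0]],
    [0, [0, 0, 0.002], [0, 0, 0]],
    [0, [0, 0, 0.002], [0, 0, 0]],
    [0, [0, 0, 0.001], [0, 0, 0]],
    [0, [0, 0, 0], [0, 0, 0]],
    [0, [0, 0, 0], [0, 0, 0]],
    [0, [0, 0, 0], [0, 0, 0]],
    [0, [0, 0, 0], [0, 0, 0]],
    [0, [0, 0, 0], [0, 0, 0]],
    [0, [0, 0, 0], [0, 0, 0]],
  ],
)

```text
time: 16.23
eef_pos: [0.5705, 0.1549, 0.1118]
tcp_rot: [0.98, 0.201, 0.0, 0.0]
contact_force: [-2.2, -0.6, 5.5]
opening: 0.267
finger_force: 79.6
```

move_arm(
  moves=[
    [0.5, [0, 0, 0], [0, 0, 0]],
    [0.8, [0, 0, 0], [0, 0, 0]],
    [1, [0, 0, 0], [0, 0, 0]],
    [1, [0, 0, 0], [0, 0, 0]],
    [1, [0, 0, 0], [0, 0, 0]],
    [1, [0, 0, 0], [0, 0, 0]],
    [1, [0, 0, 0], [0, 0, 0]],
    [1, [0, 0, -0.01], [0, 0, 0]],
    [1, [0, 0, -0.02], [0, 0, 0]],
    [1, [0, 0, -0.03], [0, 0, 0]],
  ],
)

```text
time: 17.07
eef_pos: [0.5681, 0.1546, 0.1689]
tcp_rot: [0.98, 0.201, -0.003, -0.0]
contact_force: [-0.2, -0.1, 0.3]
opening: 1.002
finger_force: 0.0
```

move_arm(
  moves=[
    [1, [0, 0, -0.03], [0, 0, 0]],
    [1, [0, 0, -0.03], [0, 0, 0]],
    [1, [0, 0, -0.03], [0, 0, 0]],
    [0, [0, 0, -0.02], [0, 0, 0]],
    [0, [0, 0, 0], [0, 0, 0]],
    [0, [0, 0, 0], [0, 0, 0]],
    [0, [0, 0, 0], [0, 0, 0]],
    [0, [0, 0, 0], [0, 0, 0]],
    [0, [0, 0, 0], [0, 0, 0]],
    [0, [0, 0, 0], [0, 0, 0]],
  ],
)

```text
time: 17.9
eef_pos: [0.5695, 0.1548, 0.2791]
tcp_rot: [0.98, 0.201, -0.001, -0.0]
contact_force: [-0.6, -0.5, -0.7]
opening: 0.011
finger_force: 0.0
```

```bash
python3 - <<'E'
from h import *
t=read_camera('top')[:,:,::-1].copy();s=read_camera('side')[:,:,::-1].copy()
print(get_state()['eef_pos'])
cv2.imwrite('pics/p4.png',np.hstack([cv2.resize(s[130:290,230:390],(400,400),interpolation=2),cv2.resize(t[160:260,310:410],(400,400),interpolation=2)]))
E
```

```text
[0.56980123 0.15479803 0.27979645]
```

View pics/p4.png

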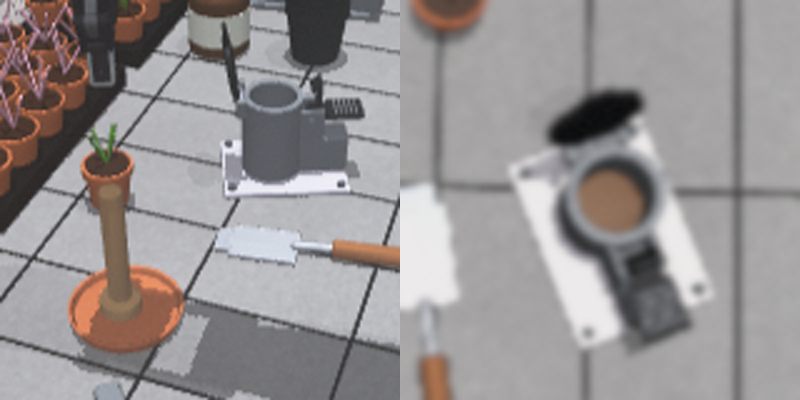

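The tamper stands upright near the saucer's centre (side crop (120,300)), the pellets are deep in the tube, and the lid is open with its top at the back. I'll move the shut fingers behind the lid.

move_arm(
  moves=[
    [0, [-0.004, 0.011, 0], [0, 0, 0]],
    [0, [-0.008, 0.0235, 0], [0, 0, 0]],
    [0, [-0.008, 0.0235, 0], [0, 0, 0]],
    [0, [-0.008, 0.0235, 0], [0, 0, 0]],
    [0, [-0.008, 0.0235, 0], [0, 0, 0]],
    [0, [-0.008, 0.0235, 0], [0, 0, 0]],
    [0, [-0.008, 0.0235, 0], [0, 0, 0]],
    [0, [-0.008, 0.0235, 0], [0, 0, 0]],
    [0, [-0.008, 0.0235, 0], [0, 0, 0]],
    [0, [-0.008, 0.0235, 0], [0, 0, 0]],
  ],
)

```text
time: 18.83
eef_pos: [0.5876, -0.0817, 0.2808]
tcp_rot: [0.98, 0.201, -0.0, 0.0]
contact_force: [0.2, -0.9, 0.5]
opening: -0.003
finger_force: 0.0
```

move_arm(
  moves=[
    [0, [-0.004, 0.0085, 0], [0, 0, 0]],
    [0, [0, 0, 0.01], [0, 0, 0]],
    [0, [0, 0, 0.02], [0, 0, 0]],
    [0, [0, 0, 0.02], [0, 0, 0]],
    [0, [0, 0, 0.02], [0, 0, 0]],
    [0, [0, 0, 0.02], [0, 0, 0]],
    [0, [0, 0, 0.01], [0, 0, 0]],
    [0, [0, 0, 0], [0, 0, 0]],
    [0, [0, 0, 0], [0, 0, 0]],
    [0, [0, 0, 0], [0, 0, 0]],
  ],
)

```text
time: 19.67
eef_pos: [0.5883, -0.0888, 0.1822]
tcp_rot: [0.98, 0.201, 0.001, 0.001]
contact_force: [0.3, -0.2, -0.2]
opening: -0.002
finger_force: 0.0
```

move_arm(
  moves=[
    [0, [-0.0135, 0, 0], [0, 0, 0]],
    [0, [-0.0135, 0, 0], [0, 0, 0]],
    [0, [-0.0087, 0, 0], [0, 0, 0]],
    [0, [-0.0087, 0, 0], [0, 0, 0]],
    [0, [-0.0087, 0, 0.001], [0, 0, 0]],
    [0, [-0.0087, 0, 0.001], [0, 0, 0]],
    [0, [-0.0083, 0, 0.0025], [0, 0, 0]],
    [0, [-0.0083, 0, 0.0035], [0, 0, 0]],
    [0, [0, 0, 0], [0, 0, 0]],
    [0, [0, 0, 0], [0, 0, 0]],
  ],
)

```text
time: 20.5
eef_pos: [0.5146, -0.12, 0.1723]
tcp_rot: [0.98, 0.201, -0.001, -0.0]
contact_force: [1.3, 0.1, 2.4]
opening: 0.004
finger_force: 0.9
```

move_arm(
  moves=[
    [0, [-0.007, 0, 0.004], [0, 0, 0]],
    [0, [-0.007, 0, 0.005], [0, 0, 0]],
    [0, [-0.006, 0, 0.006], [0, 0, 0]],
    [0, [-0.0055, 0, 0.006], [0, 0, 0]],
    [0, [-0.004, 0, 0.0075], [0, 0, 0]],
    [0, [-0.0035, 0, 0.008], [0, 0, 0]],
    [0, [-0.002, 0, 0.006], [0, 0, 0]],
    [0, [-0.001, 0, 0.004], [0, 0, 0]],
    [0, [0, 0, 0], [0, 0, 0]],
    [0, [0, 0, 0], [0, 0, 0]],
  ],
)

```text
time: 21.33
eef_pos: [0.482, -0.1341, 0.1264]
tcp_rot: [0.98, 0.201, -0.001, -0.0]
contact_force: [-2.0, 2.8, 6.6]
opening: -0.002
finger_force: 2.8
```

move_arm(
  moves=[
    [0, [0, 0, 0.002], [0, 0, 0]],
    [0, [0, 0, 0.002], [0, 0, 0]],
    [0, [0, 0, 0.002], [0, 0, 0]],
    [0, [0, 0, 0.002], [0, 0, 0]],
    [0, [0, 0, 0.002], [0, 0, 0]],
    [0, [0, 0, 0.001], [0, 0, 0]],
    [0, [0, 0, 0.001], [0, 0, 0]],
    [0, [0, 0, 0], [0, 0, 0]],
    [0, [0, 0, 0], [0, 0, 0]],
    [0, [0, 0, 0], [0, 0, 0]],
  ],
)

```text
time: 22.17
eef_pos: [0.4819, -0.1347, 0.1182]
tcp_rot: [0.979, 0.202, -0.002, -0.0]
contact_force: [-12.8, 2.8, 25.1]
opening: 0.002
finger_force: 12.4
```

The lid is at the rim height (0.1182) with a 25 N hard stop, so it should be latched. I'll lift and check.

move_arm(
  moves=[
    [0, [0, 0, -0.005], [0, 0, 0]],
    [0, [0, 0, -0.01], [0, 0, 0]],
    [0, [0, 0, -0.02], [0, 0, 0]],
    [0, [0, 0, -0.03], [0, 0, 0]],
    [0, [0, 0, -0.03], [0, 0, 0]],
    [0, [0, 0, -0.03], [0, 0, 0]],
    [0, [-0.02, 0.035, 0], [0, 0, 0]],
    [0, [-0.02, 0.035, 0], [0, 0, 0]],
    [0, [-0.02, 0.035, 0], [0, 0, 0]],
    [0, [0, 0.035, 0], [0, 0, 0]],
  ],
)

```text
time: 23.0
eef_pos: [0.4804, -0.2884, 0.2389]
tcp_rot: [0.98, 0.2, -0.001, -0.0]
contact_force: [0.1, -0.0, -0.1]
opening: 0.001
finger_force: 0.0
```

```bash
python3 - <<'E'
from h import *
t=read_camera('top')[:,:,::-1].copy();s=read_camera('side')[:,:,::-1].copy()
print(get_state()['eef_pos'],get_state()['contact_force'])
cv2.imwrite('pics/p5.png',np.hstack([cv2.resize(s[140:220,300:380],(400,400),interpolation=2),cv2.resize(s[130:290,230:390],(400,400),interpolation=2)]))
E
```

```text
[ 0.48238178 -0.2904321   0.2380247 ] [-0.86199124  0.41587257  0.76032114]
```

View pics/p5.png

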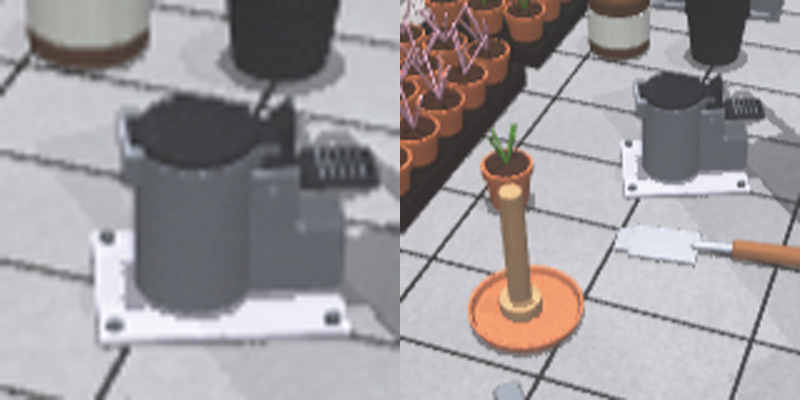

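The lid is flat and latched, with the pad back at rest as in the first picture. The tamper stands upright in the saucer at about side pixel (277,250), and the arm is clear, so I'm handing in.

```bash
python3 -c "
from plant import *
print(sign_off())"
```

```text
the job is handed in; nothing more can be done
None
```

The job is handed in after about 23 s of robot time: the lid popped open, the pellets were pushed to the bottom, the tamper is back upright in its saucer, and the lid is shut and latched; the sign-off returned no verdict.

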